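# Slide the stitching template out over the riser's edge

### The job

Push the thin birch stitching template across the low dark-wood riser until just its purple end band, 30 mm wide, sticks out past the riser's far edge, square with that edge, so that somebody can later pick it up by the band. Only push or slide it with the fingertips: never pinch, lift or tip it and do not let it fall, and leave the jar, the dispenser, the hoop and the bobbin tray where they stand.

Things in the scene. Friction and masses are not known exactly. Their poses are not given: they have to be found in the camera images.
- riser: low dark-wood riser, fixed to the table: a level top 220 mm (its x) by 300 mm (its y), upper face 45 mm above the table, on two side panels, open below. Origin on the table under the middle of the top; x points horizontally to the far edge (away from the robot, within 0.45 rad of straight ahead), z up. The far edge is the straight edge at x = +110 mm, parallel to y.
- riser_edge (a point): middle of the riser's far upper edge (on the body riser at x = 110, y = 0, z = 45 mm); same axes as the riser
- template: loose flat birch-ply template, about 50 g, 130 mm long (x), 96 mm wide (y), 6 mm thick, with a ring of painted dark dots; the last 30 mm at its +x end are painted purple right across. It starts flat and wholly on the riser, purple end towards the far edge, up to 0.3 rad from square. Origin at the centre of its underside, x to the purple end, z up. Slides with wood friction, stops when not pushed.
- template_end (a point): middle of the template's purple end, on its upper face (on the body template at x = 65, y = 0, z = 6 mm)
- jar: bystander: glass jar with a steel screw lid, 66 mm across, 85 mm tall, standing loose on the table beside the riser, left or right. Origin at the centre of its underside
- dispenser: bystander: stainless push dispenser of sequins, 66 mm across, 90 mm tall, standing loose on the table on the other side of the riser. Origin at the centre of its underside
- hoop: bystander: round birch hoop lying loose on the table beyond the riser's far edge, 124 mm outside diameter, 10 mm high. Origin at the centre of its underside
- tray: bystander: lavender plastic bobbin tray, 120 mm (x) by 80 mm (y) by 22 mm tall, loose on the table beyond the riser's far edge, beside the hoop. Origin at the centre of its underside
Mind the look-alikes: they are no part of the job. What is shaped like the template but yellow is not meant.

How it is judged (in metres and radians):
At the end, for the whole second after the job is handed in: The template lies flat and at rest on the riser, its purple end 30 mm (give or take 7 mm) past the far edge, within 0.12 rad of square to that edge and its centre within 110 mm of the riser's middle line; jar, dispenser, hoop and tray are within 15 mm of where they began (x of template_end in the frame of riser_edge between 0.023 and 0.037 m and y of template in the frame of riser between -0.11 and 0.11 m and angle between the x axis of template and the x axis of riser, either way round below 0.12 rad and height (world z) of template between 0.042 and 0.048 m and angle between template's own z axis and vertical below 0.05 rad and linear speed of template below 0.01 m/s and distance of each of jar, dispenser, hoop, tray from where it was at the start of the episode below 0.015 m); the robot touches nothing.
It fails at once if the template is lifted more than 12 mm off the riser (height (world z) of template above 0.057 m).
It fails at once if the template is tipped by more than 0.15 rad (angle between template's own z axis and vertical above 0.15 rad).
It fails at once if the template falls off the riser (height (world z) of template below 0.035 m).
It fails at once if the jar, dispenser, hoop or bobbin tray is displaced or lifted by more than 15 mm (distance of any of jar, dispenser, hoop, tray from where it was at the start of the episode above 0.015 m).
It also fails if it takes over 35 s, if anything falls off the work surface, if the arm or the gripper's body presses on something with over 40 N, if the wrist force passes 120 N, or if a joint passes its speed limit or range.

### The arm

A 6-joint arm with a two-finger parallel gripper is mounted at the origin on the work surface. World frame = base frame: x ahead of the robot, y to its left, z up, the work surface at z = 0. Lengths are in m, angles in degrees, forces in N, time in s.
With the tool pointing down it reaches from about 0.4 to 0.825 m from the base axis. Payload 7 kg.
Tool frame: the origin (TCP) lies midway between the tips of the shut fingers; the grasp point (between the pads) lies 19 mm behind it (ctrl.grasp_offset is the distance from the TCP to the grasp point, in m); z points along the fingers, x is the direction in which the jaws open and shut, and the axes are right-handed (so a half turn about z gives the same grasp; the last joint's range is limited). The gripper opens to 88 mm and grips with 3 to 60 N. Pads are 19 mm wide; open, the fingers measure 130 mm over their backs; the gripper's body (78 mm by 193 mm) begins 47 mm behind the grasp point.
Start: joints at [93.742, 20.546, 0.682, 0, -70.136, -16.507], TCP at [0.149, 0.658, 0.227] pointing down, gripper open.
Joint ranges: [-176.03, 176.03], [-82.01, 121.73], [-58.28, 71.71], [-173.87, 95.51], [-174.79, -0.11], [-173.66, 173.66]. Speed limits (degrees/s): [136.94, 136.94, 172.46, 180, 180, 180].

### API

Orientations are given as [roll, pitch, yaw] about the fixed x, y, z axes, in that order (R = Rz(yaw) Ry(pitch) Rx(roll)).
In Python, from plant import sensors, snapshot, order, ctrl gives the robot as it stands.
- The arm moves only by the tool send_rows, never from a script. Its argument "commands" is a list of rows, each a list of 3 entries, a list of its own where there are three numbers: the closure, from 0 (fully open) to 1 (shut), then the shift along the world's x, y, z in units of 0.25 m (1.0 is 0.25 m), then the turn, a rotation vector about the world's x, y, z in units of 360 degrees (1.0 is 360 degrees). In form: [[hand, [x, y, z], [ax, ay, az]], ...]. A call has 1 to 12 rows; each row shifts and turns the pose as measured when the row begins; what a row does not reach is not made up. A row lasts 1/10 s, in which the tool goes at most 50 mm and 8.59 degrees, less where a joint would pass 70% of its speed; a pose out of reach is approached as far as the arm can. A call with a number of a shift or a turn outside -1 to 1 is refused whole. A call with a gripper value outside its range is refused whole. The fingers move at their own pace and stop on an object; the grip force is fixed at half the most. Time passes only in rows, so rows that do not move let the fingers close. It gives the time, the measured TCP pose, the force and the opening at its end, in the units of the state.
- sensors.get_obs(): the state, without advancing time (a new reading comes with each control period).
- snapshot(name): name is "side" or "top"; returns a dict with "color" (420x560x3 uint8, blue, green, red), "z_map" (420x560 float32, m along the optical axis (not along the pixel's ray), 0 where there is no reading), "mtx" (3x3 intrinsics, pixels), "k1" (the pictures are not rectified: a ray, as slopes to the right and down, at radius r is drawn at 1 + k1 r^2 times it, then the intrinsics apply), "xyz" and "attitude" of the camera in the world. Camera axes: x right, y down, z forward; pixel columns grow to the right and rows downward; lengths in m; the calibration is good to about 2 mm. A picture is of the moment at which its call begins.
- order.close_job(): hands the job in, once; it reports no verdict.
The state is a dict: "clock": time; "joint_pos": joint angles; "qvel": joint speeds; "tau": joint torques, N m; "tool_pos": TCP position; "orientation": TCP orientation; "force": force on the tool from outside, world axes, zero at the start; "moment": the same for the moment, N m; "opening": finger opening in m.
Only numpy, scipy, OpenCV 4.12 (cv2) and the standard library are available. Lean on these libraries where they do the work, as an engineer would, in place of code of your own. Each camera call takes 0.05 s, during which the arm holds its last target.

## Working session

There is one attempt and no reset: what is moved stays moved. The work goes in short steps, Python scripts to look and compute and a tool call to move; the robot and the scene stay as the last step left them, time stands still between calls to the robot, and variables do not carry over. Pictures are saved under pics/ and viewed, and the job is handed in when it is done.

Besides the shell and the picture viewer there is one more tool, called after "Request:" in YAML: its name, and indented under it one key for each argument. send_rows: Moves the arm, as the interface text tells. Its arguments: {"type":"object","properties":{"commands":{"type":"array","items":{"type":"array"}}},"required":["commands"]}

```bash
ls; mkdir -p pics; python3 - <<'E'
from plant import sensors, snapshot, order, ctrl
import cv2,pickle
print(sensors.get_obs())
for n in("top","side"):
    s=snapshot(n); cv2.imwrite(f"pics/{n}0.png",s["color"]); pickle.dump(s,open(f"{n}0.pkl","wb"))
    print(n,s["mtx"],s["k1"],s["xyz"],s["attitude"])
E
```

```text
pics
{'clock': 0.0, 'joint_pos': array([ 9.37431693e+01,  2.05930770e+01,  6.34099676e-01, -2.10736043e-02,
       -7.01340060e+01, -1.65072208e+01]), 'qvel': array([-0.00067217,  0.02369174,  0.0780668 , -0.02829647, -0.03281534,
        0.05237344]), 'tau': array([-9.23497246e-04, -5.82717991e+01,  2.93057799e+01,  6.99729323e+00,
        7.03147991e-03, -1.64432313e-04]), 'tool_pos': array([0.14903994, 0.65785056, 0.22560361]), 'orientation': array([-1.79992571e+02, -9.47801753e-02, -1.02771235e+02]), 'force': array([ 0.36199884, -1.30687777, -0.61788502]), 'moment': array([ 0.00740455,  0.03924707, -0.00763968]), 'opening': 0.08749701370514398}
top [[428.27194176   0.         280.59900118]
 [  0.         428.27194176 212.68196165]
 [  0.           0.           1.        ]] -0.12240289942799511 [0.42026201 0.0550056  1.09839287] [-1.74736114e+02 -4.58545368e-02 -9.05175657e+01]
side [[432.87101467   0.         277.01314319]
 [  0.         432.87101467 200.17731571]
 [  0.           0.           1.        ]] -0.022755167296891646 [ 0.39360727 -0.47817634  0.73000072] [-1.41300398e+02  9.04536103e-03 -1.31786588e+01]
```

View pics/top0.png

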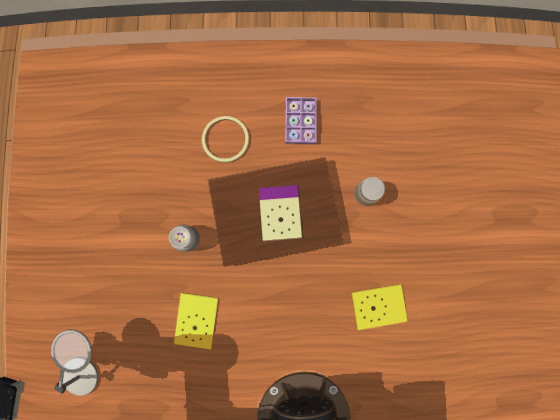

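View pics/side0.png

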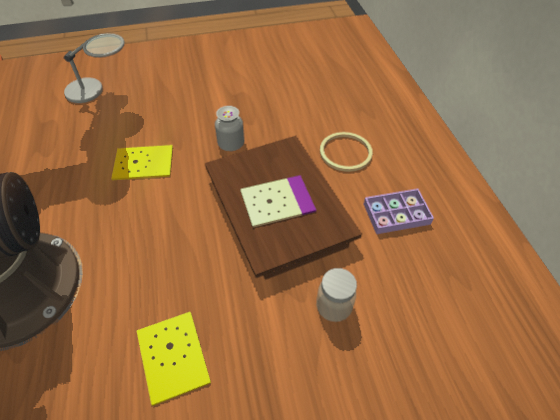

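The top view shows the dark riser with corners near (209,180), (326,158), (350,242) and (224,265). The template sits around (280,213) with its purple band on top at (280,192). The jar is at (371,190), the dispenser at (182,238), the hoop at (226,139) and the tray at (301,120). The yellow plates at (197,321) and (379,307) are the look-alikes.

```bash
cat > h.py <<'E'
import numpy as np,cv2,pickle
from scipy.spatial.transform import Rotation as R
def cam(s): return R.from_euler('xyz',s["attitude"],degrees=True).as_matrix(),np.array(s["xyz"])
def plane(s,uv,z):
    uv=np.asarray(uv,float).reshape(-1,1,2)
    n=cv2.undistortPoints(uv,s["mtx"],np.array([s["k1"],0,0,0.])).reshape(-1,2)
    M,t=cam(s); d=np.c_[n,np.ones(len(n))]@M.T
    return t+d*((z-t[2])/d[:,2])[:,None]
def cloud(s):
    h,w=s["z_map"].shape; v,u=np.mgrid[:h,:w]
    n=cv2.undistortPoints(np.c_[u.ravel(),v.ravel()].astype(float).reshape(-1,1,2),s["mtx"],np.array([s["k1"],0,0,0.])).reshape(-1,2)
    M,t=cam(s); P=np.c_[n,np.ones(len(n))]*s["z_map"].reshape(-1,1)
    return (P@M.T+t).reshape(h,w,3)
def big(m,roi=None):
    m=m.astype(np.uint8)
    m=cv2.morphologyEx(m,cv2.MORPH_OPEN,np.ones((3,3)))
    n,l,st,c=cv2.connectedComponentsWithStats(m)
    i=1+np.argmax(st[1:,4]); return (l==i)
def rect(s,mask,z):
    c=max(cv2.findContours(mask.astype(np.uint8),cv2.RETR_EXTERNAL,cv2.CHAIN_APPROX_NONE)[0],key=cv2.contourArea)
    P=plane(s,c,z)[:,:2]*1000
    (cx,cy),(a,b),ang=cv2.minAreaRect(P.astype(np.float32))
    cen=np.array([cx,cy])
    # axis nearest +x
    return cen,(a,b),ang
def masks(s):
    X=cloud(s); hsv=cv2.cvtColor(s["color"],cv2.COLOR_BGR2HSV); H,S,V=[hsv[...,i].astype(int) for i in range(3)]
    near=(abs(X[...,0]-.55)<.35)&(abs(X[...,1])<.35)
    hi=(X[...,2]>.03)&(X[...,2]<.062)&near
    pur=(H>135)&(H<165)&(S>120)&hi
    bir=(H>18)&(H<40)&(S<140)&(V>120)&hi
    return X,hsv,hi,pur,bir
E
cat > m.py <<'E'
from h import *
import sys
def meas(s,name):
    X,hsv,hi,pur,bir=masks(s)
    hb=big(hi)
    print(name,"riser h",np.median(X[hb][:,2]),"rect",rect(s,hb,.045), cv2.contourArea(np.int32([[0,0],[1,0],[1,1]])))
    pb=big(pur);print(" purple",rect(s,pb,.051),np.median(X[pb][:,2]))
    t=big(cv2.morphologyEx((pur|bir).astype(np.uint8),cv2.MORPH_CLOSE,np.ones((7,7)))); print(" templ",rect(s,t,.051),np.median(X[t][:,2]))
    print(" pur-mean",plane(s,np.argwhere(pb)[:,::-1].mean(0),.051)*1000)
    cv2.imwrite(f"pics/mask_{name}.png",np.hstack([hb*255,(pb*255),(t*255)]).astype(np.uint8)[:, :] )
if __name__=="__main__":
    for n in("top","side"):
        s=pickle.load(open(n+"0.pkl","rb")); meas(s,n)
        # hsv samples
        hs=cv2.cvtColor(s["color"],cv2.COLOR_BGR2HSV)
        pts=[(280,192),(290,230),(235,210),(226,122)] if n=="top" else [(300,195),(255,215)]
        print([hs[v,u] for u,v in pts],[cloud(s)[v,u].round(3) for u,v in pts])
E
python3 m.py
```

```text
top riser h 0.04501701536211722 rect (array([522.61120605,  68.57798767]), (220.26046752929688, 300.4429016113281), 10.469462394714355) 0.5
 purple (array([568.31982422,  58.79290771]), (28.54522132873535, 95.58623504638672), 4.28835916519165) 0.05046856932706312
 templ (array([517.33868408,  55.211689  ]), (130.82569885253906, 97.09727478027344), 3.9486331939697266) 0.05032977563483776
 pur-mean [[568.29138124  58.58256246  51.        ]]
[array([149, 161, 136], dtype=uint8), array([ 27,  74, 210], dtype=uint8), array([  9, 145, 100], dtype=uint8), array([ 12, 161, 200], dtype=uint8)] [array([0.568, 0.054, 0.049]), array([0.474, 0.031, 0.048]), array([0.525, 0.166, 0.042]), array([ 0.764,  0.196, -0.   ])]
side riser h 0.04467261511781767 rect (array([523.09344482,  62.6254425 ]), (221.6549530029297, 306.36981201171875), 10.366373062133789) 0.5
 purple (array([569.88439941,  56.50688934]), (28.582792282104492, 100.31574249267578), 3.8216991424560547) 0.050300226542898285
 templ (array([518.15319824,  53.58950043]), (132.03817749023438, 101.61466979980469), 3.9559428691864014) 0.050302632338541264
 pur-mean [[569.79530652  53.77787091  51.        ]]
[array([148, 153, 162], dtype=uint8), array([ 36,  50, 226], dtype=uint8)] [array([0.567, 0.056, 0.049]), array([0.467, 0.025, 0.051])]
```

```bash
python3 - <<'E'
from h import *
s=pickle.load(open("top0.pkl","rb")); X=cloud(s)
for (a,b,c,d,n) in [(45,325,105,400,"lamp"),(355,172,390,208,"jar"),(165,222,200,255,"disp"),(198,112,254,165,"hoop"),(282,94,320,147,"tray"),(0,375,25,410,"grip")]:
    P=X[b:d,a:c].reshape(-1,3); P=P[P[:,2]>.006]
    print(n,len(P),P.min(0).round(3),P.max(0).round(3),np.median(P,0).round(3))
o=np.array([522.7,67.]);a=np.radians(10.45);u=np.array([np.cos(a),np.sin(a)]);v=np.array([-u[1],u[0]])
for x in(-100,0.5):print(o+x*u-4*v)
E
```

```text
lamp 2309 [0.05  0.055 0.006] [0.42  0.626 1.098] [0.176 0.543 0.16 ]
jar 650 [ 0.42  -0.196  0.006] [0.604 0.055 1.098] [ 0.566 -0.161  0.083]
disp 676 [0.42  0.055 0.008] [0.49  0.322 1.098] [0.455 0.285 0.084]
hoop 442 [0.42  0.055 0.006] [0.778 0.263 1.098] [0.718 0.197 0.009]
tray 862 [ 0.42  -0.042  0.006] [0.824 0.055 1.098] [ 0.764 -0.     0.015]
grip 671 [0.11  0.555 0.229] [0.177 0.604 0.337] [0.152 0.572 0.329]
[425.08415325  44.9286053 ]
[523.9172164   63.15703445]
```

Request:
send_rows:
  commands:
    - [0.45,[0,0,0.16],[0,0,0]]
    - [0.45,[0,0,0.16],[0,0,0]]
    - [0.45,[0.14,-0.13,0],[0,0,0]]
    - [0.45,[0.14,-0.13,0],[0,0,0]]
    - [0.45,[0.14,-0.13,0],[0,0,0.01]]
    - [0.45,[0.14,-0.13,0],[0,0,0.01]]
    - [0.45,[0.14,-0.13,0],[0,0,0.01]]
    - [0.45,[0.14,-0.13,0],[0,0,0.01]]
    - [0.45,[0.14,-0.13,0],[0,0,0.01]]
    - [0.45,[0,-0.19,0],[0,0,0.01]]
    - [0.45,[0,-0.19,0],[0,0,0.005]]

```text
clock: 1.2
tool_pos: [0.3989, 0.3248, 0.2998]
orientation: [179.9, -0.8, -78.1]
force: [1.1, 1.0, 0.9]
opening: 0.048
```

Request:
send_rows:
  commands:
    - [0.45,[0.02,-0.18,0],[0,0,0]]
    - [0.45,[0.02,-0.18,0],[0,0,0]]
    - [0.45,[0.02,-0.18,0],[0,0,0]]
    - [0.45,[0.02,-0.18,0],[0,0,0]]
    - [0.45,[0.02,-0.18,-0.08],[0,0,0]]
    - [0.45,[0,-0.16,-0.12],[0,0,0]]
    - [0.45,[0,-0.04,-0.16],[0,0,0]]
    - [0.45,[0,0,-0.16],[0,0,0]]
    - [0.45,[0,0,0],[0,0,0]]

```text
clock: 2.1
tool_pos: [0.4201, 0.0332, 0.1672]
orientation: [-179.9, -0.7, -78.4]
force: [0.1, -0.4, 0.1]
opening: 0.0482
```

```bash
python3 - <<'E'
from plant import sensors
o=sensors.get_obs();print(o["tool_pos"],o["orientation"],o["force"],o["joint_pos"])
E
```

```text
[0.42010837 0.0332026  0.1671722 ] [-179.88638019   -0.70148858  -78.36218366] [ 0.0951115  -0.39824571  0.0701903 ] [ 32.29290817  -1.2701686  -34.99538169   0.83601144 -56.41872931
  68.88230913]
```

Request:
send_rows:
  commands:
    - [0.45,[0.02,0.05,-0.14],[0.002,0,-0.0033]]
    - [0.45,[0,0,-0.14],[0,0,0]]
    - [0.45,[0,0,0],[0,0,0]]
    - [0.45,[0,0,0],[0,0,0]]

```text
clock: 2.5
tool_pos: [0.4292, 0.0481, 0.1018]
orientation: [-179.4, -0.0, -79.4]
force: [0.8, 0.8, 1.0]
opening: 0.0484
```

```bash
python3 - <<'E'
from plant import sensors,snapshot
import cv2
o=sensors.get_obs();print(o["tool_pos"],o["orientation"],o["force"])
s=snapshot("side");cv2.imwrite("pics/side1.png",s["color"])
E
```

```text
[0.42922765 0.04806417 0.10176645] [-1.79433341e+02 -5.07712556e-03 -7.94287192e+01] [0.81123645 0.79335424 0.98266215]
```

View pics/side1.png

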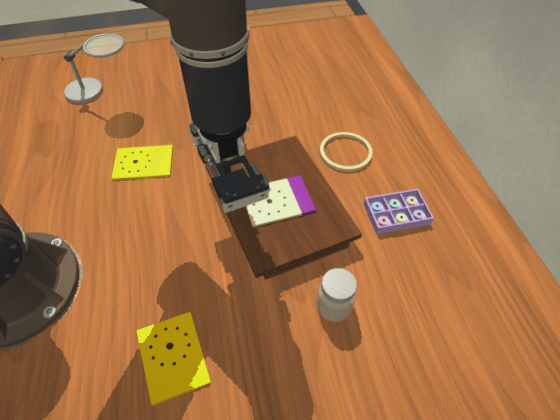

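The side view shows the gripper above the near end of the riser, just behind the birch template. The fingertips are near (240,195) and the purple band near (302,197). Next I'll descend in small steps.

Request:
send_rows:
  commands:
    - [0.45,[-0.016,-0.012,-0.08],[0,0,0]]
    - [0.45,[0,0,-0.08],[0,0,0]]
    - [0.45,[0,0,0],[0,0,0]]
    - [0.45,[0,0,0],[0,0,0]]

```text
clock: 2.95
tool_pos: [0.4309, 0.0486, 0.0698]
orientation: [-178.7, 0.2, -79.3]
force: [0.4, -0.1, 0.9]
opening: 0.0482
```

Request:
send_rows:
  commands:
    - [0.45,[-0.04,-0.01,-0.03],[-0.0007,0.0036,0]]
    - [0.45,[-0.01,-0.005,-0.02],[0,0,0]]
    - [0.45,[0,0,0],[0,0,0]]

```text
clock: 3.25
tool_pos: [0.4193, 0.0458, 0.0598]
orientation: [-179.8, 0.3, -79.2]
force: [0.1, 0.1, 0.1]
opening: 0.0482
```

Request:
send_rows:
  commands:
    - [0.45,[0,0,-0.035],[0,0.001,-0.001]]
    - [0.45,[0,0,0],[0,0,0]]

```text
clock: 3.45
tool_pos: [0.4196, 0.046, 0.0509]
orientation: [179.9, 0.4, -79.6]
force: [-0.4, 0.3, 0.2]
opening: 0.0478
```

Request:
send_rows:
  commands:
    - [0.45,[0,0,-0.012],[0,0,0]]
    - [0.45,[0,0,0],[0,0,0]]

```text
clock: 3.65
tool_pos: [0.4196, 0.0459, 0.0473]
orientation: [179.8, 0.4, -79.6]
force: [-0.0, 0.0, -0.2]
opening: 0.0483
```

Request:
send_rows:
  commands:
    - [0.45,[0.02,0.0037,0],[0,0,0]]
    - [0.45,[0.02,0.0037,0],[0,0,0]]
    - [0.45,[0.02,0.0037,0],[0,0,0]]
    - [0.45,[0.02,0.0037,0],[0,0,0]]
    - [0.45,[0.02,0.0037,0],[0,0,0]]
    - [0.45,[0.02,0.0037,0],[0,0,0]]

```text
clock: 4.25
tool_pos: [0.4521, 0.0518, 0.0473]
orientation: [179.8, 0.4, -79.6]
force: [-0.3, -0.5, 0.7]
opening: 0.048
```

```bash
python3 - <<'E'
from plant import sensors,snapshot
import cv2
o=sensors.get_obs();print(o["tool_pos"],o["orientation"],o["force"])
s=snapshot("side");cv2.imwrite("pics/side2.png",s["color"])
E
```

```text
[0.4521219  0.05183193 0.04733262] [179.80728501   0.36427766 -79.59177778] [-0.31193877 -0.47038972  0.68401251]
```

View pics/side2.png

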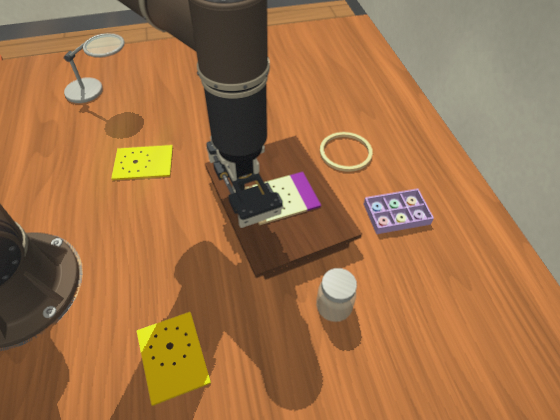

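The view shows the fingers at (255,205) touching the rear edge. The band, now near (305,193), has moved a few pixels and is turning towards square.

Request:
send_rows:
  commands:
    - [0.45,[0.02,0.0037,0],[0,0,0]]
    - [0.45,[0.02,0.0037,0],[0,0,0]]
    - [0.45,[0.02,0.0037,0],[0,0,0]]
    - [0.45,[0.02,0.0037,0],[0,0,0]]
    - [0.45,[0.02,0.0037,0],[0,0,0]]
    - [0.45,[0.02,0.0037,0],[0,0,0]]
    - [0.45,[0.02,0.0037,0],[0,0,0]]
    - [0.45,[0.02,0.0037,0],[0,0,0]]
    - [0.45,[0.02,0.0037,0],[0,0,0]]

```text
clock: 5.2
tool_pos: [0.5012, 0.0608, 0.0472]
orientation: [179.8, 0.3, -79.6]
force: [-1.5, 0.5, 1.3]
opening: 0.048
```

```bash
cat > p.py <<'E'
from h import *
from plant import sensors,snapshot
import sys
o=sensors.get_obs();print(o["tool_pos"],o["orientation"],o["force"])
O=np.array([522.8,66.]);a=np.radians(10.42);u=np.array([np.cos(a),np.sin(a)]);v=np.array([-u[1],u[0]])
d=o["tool_pos"][:2]*1000-O;print("tcp riser",d@u,d@v)
for n in("top","side"):
    s=snapshot(n);cv2.imwrite(f"pics/{n}_{sys.argv[1]}.png",s["color"]);pickle.dump(s,open(n+"1.pkl","wb"))
    X,hsv,hi,pur,bir=masks(s)
    if pur.sum()<60: print(n,"no purple");continue
    pb=big(pur); c,wh,an=rect(s,pb,.051); d=c-O
    print(n,"purple cen riser",d@u,d@v,wh,an,"z",np.median(X[pb][:,2]))
    t=big(cv2.morphologyEx((pur|bir).astype(np.uint8),cv2.MORPH_CLOSE,np.ones((7,7)))); c,wh,an=rect(s,t,.051);d=c-O
    print("  templ cen riser",d@u,d@v,wh,an)
E
python3 p.py 3
```

```text
[0.50121067 0.06081869 0.04724778] [179.77497429   0.3472735  -79.58299636] [-1.54898249  0.4742966   1.30360363]
tcp riser -22.17038714977501 -1.1911593665846396
top no purple
side purple cen riser 104.79432269389804 -4.453175916796758 (27.24774932861328, 99.60205078125) 9.976581573486328 z 0.05033427405304658
  templ cen riser 81.19521190792778 -4.22484184062063 (75.08868408203125, 100.77387237548828) 9.294508934020996
```

View pics/side_3.png

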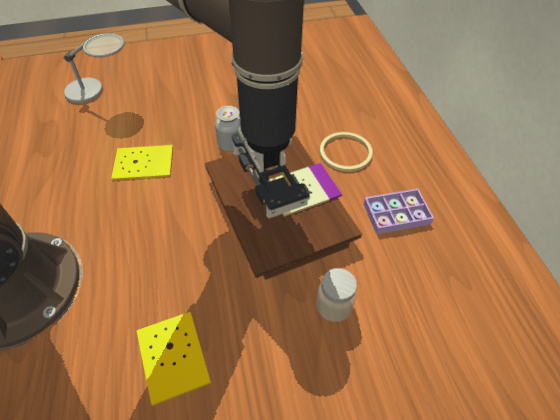

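The template is now square to the fingers: the band measures 9.98° against the riser's 10.4°. Its centre is at about 104 mm, so its end is at about 118 mm. About 21 mm remain.

Request:
send_rows:
  commands:
    - [0.45,[0.02,0.0037,0],[0,0,0]]
    - [0.45,[0.02,0.0037,0],[0,0,0]]
    - [0.45,[0.014,0.0026,0],[0,0,0]]
    - [0.45,[0.008,0.0015,0],[0,0,0]]
    - [0.45,[0,0,0],[0,0,0]]

```text
clock: 5.8
tool_pos: [0.5185, 0.0642, 0.0472]
orientation: [179.8, 0.4, -79.6]
force: [-0.6, -0.4, 0.4]
opening: 0.048
```

```bash
python3 p.py 4
```

```text
[0.51854333 0.06418551 0.04715485] [179.81892074   0.35700746 -79.58305369] [-0.60193783 -0.37225663  0.43062782]
tcp riser -4.514648025301677 -1.014697447893646
top no purple
side purple cen riser 121.75267158366815 -4.244462790906042 (27.11598777770996, 97.91603088378906) 10.08404541015625 z 0.05026555930970805
  templ cen riser 98.75017022070948 -3.8853109348775794 (74.1426773071289, 100.62603759765625) 9.2820405960083
```

Request:
send_rows:
  commands:
    - [0.45,[0.014,0.0026,0],[0,0,0]]
    - [0.45,[0,0,0],[0,0,0]]
    - [0.45,[-0.04,-0.0074,0],[0,0,0]]
    - [0.45,[-0.08,-0.015,0.01],[0,0,0]]
    - [0.45,[-0.08,-0.015,0.06],[0,0,0]]
    - [0.45,[0,0,0.18],[0,0,0]]
    - [0.45,[0,0,0.18],[0,0,0]]
    - [0.45,[0,0,0.18],[0,0,0]]
    - [0.45,[0,0.18,0],[0,0,0]]
    - [0.45,[0,0.18,0],[0,0,0]]
    - [0.45,[0,0.18,0],[0,0,0]]
    - [0.45,[0,0.18,0],[0,0,0]]

```text
clock: 7.1
tool_pos: [0.4604, 0.2326, 0.2065]
orientation: [179.8, 0.5, -80.1]
force: [1.7, -0.8, -0.4]
opening: 0.0485
```

```bash
python3 p.py 5
```

```text
[0.46035127 0.23264131 0.20646674] [179.78868617   0.54847181 -80.13422439] [ 1.73870675 -0.81649766 -0.38970235]
tcp riser -31.279688817265882 175.18775975432143
top purple cen riser 124.88180777424819 -1.7457609808773609 (28.489635467529297, 94.70004272460938) 10.431431770324707 z 0.05048291672396299
  templ cen riser 73.62316282879657 -1.7685853815876436 (131.11007690429688, 96.7491226196289) 10.524210929870605
side purple cen riser 125.08816370179488 -4.202799694688818 (27.195938110351562, 97.82235717773438) 10.687363624572754 z 0.05029403072047345
  templ cen riser 73.47393950645541 -3.2522786467691707 (130.38954162597656, 100.34382629394531) 10.456543922424316
```

View pics/top_5.png

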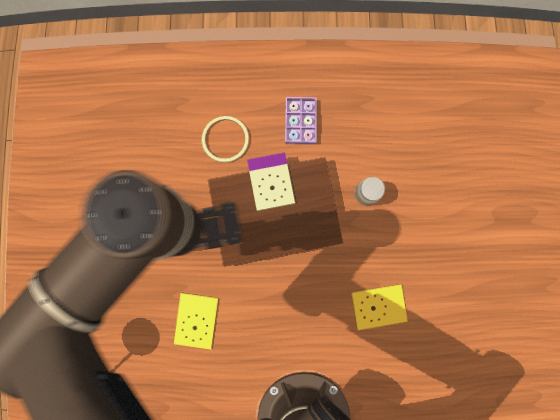

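The top view shows the purple band at (268,161), just past the riser's far edge and square with it. The jar (371,190), hoop (226,139) and tray (301,120) haven't moved. The arm hides the dispenser here, so I'll check it in the side view.

```bash
python3 - <<'E'
import cv2
a=cv2.imread("pics/side0.png");b=cv2.imread("pics/side_5.png")
cv2.imwrite("pics/cmp.png",cv2.hconcat([cv2.resize(a[80:340,180:450],(400,385)),cv2.resize(b[80:340,180:450],(400,385))]))
E
```

```text
(no output)
```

View pics/cmp.png

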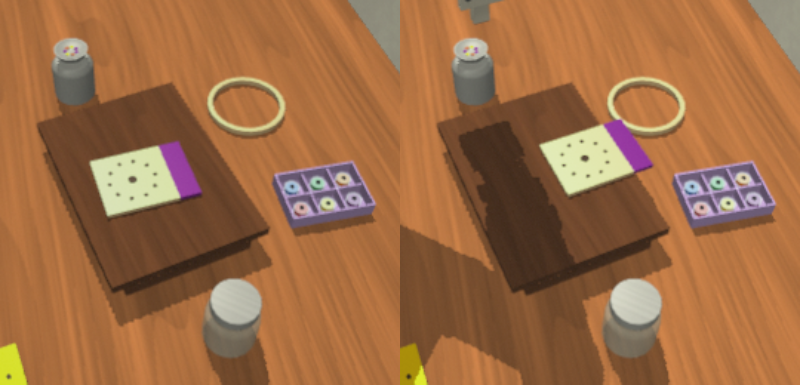

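Side by side with the first view, the dispenser, jar, hoop and tray haven't moved, and just the band overhangs. I'll let the arm settle, then hand in.

Request:
send_rows:
  commands:
    - [0.45,[0,0,0.1],[0,0,0]]
    - [0.45,[0,0,0],[0,0,0]]
    - [0.45,[0,0,0],[0,0,0]]

```text
clock: 7.5
tool_pos: [0.458, 0.2353, 0.23]
orientation: [179.6, 0.5, -79.7]
force: [-0.4, -0.7, -1.4]
opening: 0.0479
```

```bash
python3 -c "
from plant import order
print(order.close_job())"
```

```text
the job is handed in; nothing more can be done
None
```

I pushed the template across the riser until just its purple band sticks out past the far edge, backed the arm off and up, and handed the job in at 7.5 s. I used both fingertips, about 48 mm apart, flat against its rear edge, which also turned it square. The hand-in gave no verdict.

- **Overhang:** the purple end measured about 28.5–30 mm past the edge, against a target of 30 ± 7 mm. Both cameras agreed.
- **Squareness and position:** the template is within about 0.3° of square to the far edge. Its centre is about 2–3 mm off the riser's middle line, with the two cameras differing by about 1.5 mm sideways, and its upper face reads about 50–51 mm, so it lies flat.
- **Jar, dispenser, hoop and tray:** the side view showed none of them moved from the first picture. The arm hid the dispenser in the top view, so I checked that one in the side view only.
- **Robot:** the gripper is clear of everything, and the force readings between moves stayed under about 3 N.

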